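# Put the grater away between the tins and pin the guard rail

### The job

Take the flat grater out of its stand and put it away upright between the two square tins on the low shelf: push it straight down into the narrow gap, letting its tapered foot spread the tins, until it stands on the shelf board, with the tins left standing there. Then lock the shelf's guard rail by pushing its headed pin down through the fork and lug until it is fully home. Keep the fingers off the tins, and leave the dabba stack, bottle, plate and spoon where they are.

Things in the scene. Friction and masses are not known exactly. Their poses are not given: they have to be found in the camera images.
- grater: Flat steel grater with a wooden handle on top, 150 mm tall, 160 g. Origin: middle of its lower edge (foot). x: along its 90 mm width, y: through its thickness, z: up towards the handle. The foot is a wedge 3 mm thick at the bottom edge, widening to 16 mm at 28 mm height; the body is 16 mm thick and 90 mm wide up to 100 mm; a narrower neck (64 mm wide, 12 mm thick) leads to the handle. Starts upright in the stand.
- grater_grip (a point): Centre of the grater's wooden handle, 130 mm above its foot; the handle is 70 mm wide (x), 20 mm thick (y, the way to grip it) and 40 mm tall. Axes as the grater's.
- stand: Fixed white plastic stand on the worktop that holds the grater: open-topped slot box, outside 106 mm (x) by 28 mm (y) by 60 mm tall, walls 4 mm; the grater stands in it with play. Origin: centre of its underside, z up.
- tin_left: Loose filled square steel tin, 80 mm deep (x), 90 mm wide (y), 85 mm tall, about 0.7 kg, standing on the shelf; the one on the shelf's +y side. Origin: centre of its underside; axes parallel to the shelf's. It slides sideways on the board when pushed with a few newtons.
- tin_right: The other tin, same size and mass, on the shelf's -y side. Between the two tins (along shelf y) is an open gap of 7 to 11 mm, narrower than the grater's 16 mm body; pressing the grater's wedge into it from above spreads the tins and takes roughly 3 to 10 N.
- shelf: Fixed low laminate shelf, 240 mm deep (x) and 440 mm wide (y), its board's top 30 mm above its origin, which is the centre of its underside on the worktop. x points from the guard rail side (robot side) to the rear, where a small spring clamp grips the edge; z up. The flat steel guard rail runs along the -x edge, its top 40 mm above the board; it is already shut, with its lug in the fork at the +y end. The fork's top is 46 mm above the board (76 mm above the origin).
- pin (a joint): Sliding headed pin in the fork at the +y end of the guard rail (at x -104, y +190 mm on the shelf): m moved down from fully raised. 0: raised, head standing 24 mm above the fork; 0.024: fully home, head resting on the fork. Stiff: takes about 5 to 10 N straight down and stays where it is left.
- pin_head (a point): Centre of the top face of the pin's round head (24 mm diameter, 8 mm thick). When fully home it lies 84 mm above the shelf's origin (54 mm above the board).
- dabba: Bystander: stack of round stainless dabbas on the shelf's +y end, 80 mm diameter, 124 mm tall with its knob. Origin: centre of its underside.
- bottle: Bystander: green glass bottle with a twist cap on the shelf's -y end, 56 mm diameter, 150 mm tall. Origin: centre of its underside.
- plate: Bystander: blue melamine plate on the worktop, 170 mm diameter, 18 mm tall. Origin: centre of its underside.
- spoon: Bystander: wooden spoon lying on the shelf board behind the tins, about 165 mm long, handle towards its -x.
Not all that is in view belongs to the job. What is shaped like the tin_left but purple is not meant.

How it is judged:
By the outcome, as a careful person would: the job done as asked, in the order asked, and still so for the second after the job is handed in, with the robot touching nothing.
It also fails if it takes over 48 s, if anything falls off the work surface, if the arm or the gripper's body presses on something with over 40 N, if the wrist force passes 120 N, or if a joint passes its speed limit or range.

### The arm

A 6-joint arm with a two-finger parallel gripper is mounted at the origin on the work surface. World frame = base frame: x ahead of the robot, y to its left, z up, the work surface at z = 0. Lengths are in mm, angles in degrees, forces in N, time in s.
With the tool pointing down it reaches from about 350 to 850 mm from the base axis. Payload 8.1 kg.
Tool frame: the origin (TCP) lies between the finger pads; the fingertips stand 22 mm ahead of it and the grasp point (between the pads) lies 3 mm ahead of it; z points along the fingers, y is the direction in which the jaws open and shut (so a half turn about z gives the same grasp; the last joint's range is limited). The gripper opens to 85 mm and grips with 20 to 120 N. Pads are 22 mm wide; open, the fingers measure 114 mm over their backs; the gripper's body (76 mm by 85 mm) begins 54 mm behind the grasp point. The pads swing forward as they close: fully open they stand 13 mm farther back than shut.
Start: joints at [-74.221, 7.471, 85.268, -0, 87.261, -4.893], TCP at [211.834, -561.366, 253.292] pointing down, gripper open.
Joint ranges: [-169.43, 169.43], [-51.17, 129.36], [1.28, 143.12], [-76.62, 256.62], [0, 156.53], [-152.29, 152.29]. Speed limits (degrees/s): [136.94, 136.94, 159.86, 180, 180, 180].

### API

Orientations are given as [roll, pitch, yaw] about the fixed x, y, z axes, in that order (R = Rz(yaw) Ry(pitch) Rx(roll)).
In Python, from bench import r gives the robot as it stands.
- The arm moves only by the tool drive_tool, never from a script. Its argument "moves" is a list of rows, each a list of 2 entries, a list of its own where there are three numbers: the shift along the world's x, y, z in mm, then the turn about the world's z in degrees. A call has exactly 8 rows; each row is the pose to reach, as a shift and turn from the pose commanded when the call began; what a row does not reach only later rows make up. A row lasts 1/12 s, in which the tool goes at most 41.7 mm and 7.16 degrees, less where a joint would pass 70% of its speed; a pose out of reach is approached as far as the arm can. A call with a gripper value outside its range is refused whole. "fingers" is the finger opening in mm, from 0 to 85.4, set as the call begins (left out, the last holds). The fingers move at their own pace and stop on an object; "squeeze" is the grip in N (left out, the last holds). Time passes only in rows, so rows that repeat a pose let the fingers close, or fill a call up. It gives the time, the measured TCP pose, the force and the opening at its end, in the units of the state.
- r.sense(): the state, without advancing time (a new reading comes with each control period).
- r.snapshot(name): name is "scene" or "top" or "wrist"; returns a dict with "pixels" (480x640x3 uint8, red, green, blue), "camera_matrix" (3x3 intrinsics, pixels), "xyz" and "orientation" of the camera in the world. Camera axes: x right, y down, z forward; pixel columns grow to the right and rows downward; lengths in mm; the calibration is good to about 2 mm. The wrist camera is an equidistant fisheye: a pixel r from the principal point sees the ray r / f radians off the axis. A picture is of the moment at which its call begins. There is no depth.
- r.hand_in(): hands the job in, once; it reports no verdict.
The state is a dict: "time": time; "joint_pos": joint angles; "qd": joint speeds; "joint_efforts": joint torques, N m; "tool_pos": TCP position; "tcp_rot": TCP orientation; "ft_force": force on the tool from outside, world axes, zero at the start; "wrist_torque": the same for the moment, N m; "finger_gap": finger opening in mm.
Only numpy, scipy, OpenCV 4.12 (cv2) and the standard library are available. Lean on these libraries where they do the work, as an engineer would, in place of code of your own. Each camera call takes 0.05 s, during which the arm holds its last target.

## Working session

There is one attempt and no reset: what is moved stays moved. The work goes in short steps, Python scripts to look and compute and a tool call to move; the robot and the scene stay as the last step left them, time stands still between calls to the robot, and variables do not carry over. Pictures are saved under pics/ and viewed, and the job is handed in when it is done.

Besides the shell and the picture viewer there is one more tool, called after ">>>" in YAML: its name, and indented under it one key for each argument. drive_tool: Moves the arm, as the interface text tells. Its arguments: {"type":"object","properties":{"moves":{"type":"array","items":{"type":"array"}},"fingers":{"type":"number"},"squeeze":{"type":"number"}},"required":["moves"]}

```bash
mkdir -p pics; ls; python3 - <<'E'
from bench import r
import cv2
for n in("scene","top","wrist"):
    s=r.snapshot(n); cv2.imwrite(f"pics/{n}0.png",s["pixels"][:,:,::-1]); print(n,s["camera_matrix"],s["xyz"],s["orientation"])
print(r.sense())
E
```

```text
pics
scene [[527.47727572   0.         333.56672274]
 [  0.         527.47727572 234.40060293]
 [  0.           0.           1.        ]] [1086.72446597  780.67861675 1000.26085663] [-134.88059231    0.73024101  147.66242137]
top [[433.980297     0.         323.43001065]
 [  0.         433.980297   235.24086988]
 [  0.           0.           1.        ]] [4.42270822e+02 7.06371563e-02 1.04942138e+03] [-169.41877556    1.34615793  -91.15859076]
wrist [[371.64829954   0.         319.10879736]
 [  0.         371.64829954 241.05327941]
 [  0.           0.           1.        ]] [ 278.07312413 -536.17092005  373.0505112 ] [ 1.64045587e+02  1.36559292e-01 -6.94120301e+01]
{'time': 0.15, 'joint_pos': array([-7.42192048e+01,  7.50710629e+00,  8.53145747e+01,  2.34748510e-04,
        8.72627635e+01, -4.89116964e+00]), 'qd': array([ 0.01496523,  0.06388676, -0.19575232,  0.04919241,  0.03049783,
        0.07321849]), 'joint_efforts': array([ 1.18410576e-04, -5.70064330e+01, -5.01156914e+01, -2.56848089e-04,
        9.61317157e-03,  9.04262674e-05]), 'tool_pos': array([ 211.74292238, -560.97236848,  252.46875739]), 'tcp_rot': array([-1.79915883e+02, -7.43363173e-03,  2.06719480e+01]), 'ft_force': array([ 0.71414466, -0.86150137,  0.32607174]), 'wrist_torque': array([-0.04426401,  0.03966403, -0.00821025]), 'finger_gap': 85.76080722207648}
```

View pics/scene0.png

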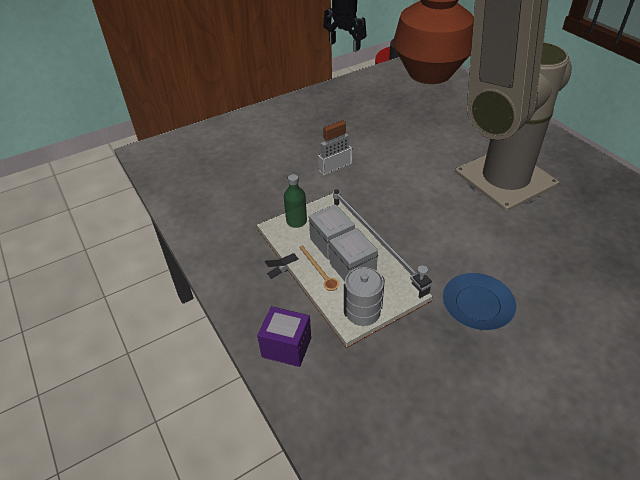

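View pics/top0.png

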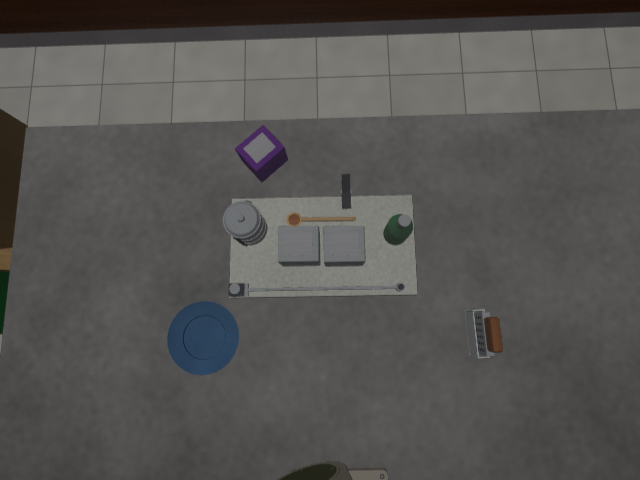

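View pics/wrist0.png

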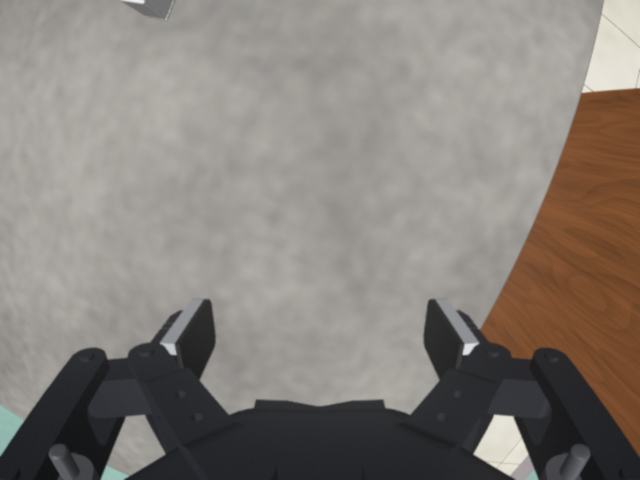

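The top view shows the shelf centred near (323,246). What could be mistaken for what:
- **Tins:** the grey ones at (298,245), the left, and (344,245), the right. The purple box at (262,152) is the decoy.
- **Grater:** its brown handle is at (493,334), over the white stand at (481,334). The spoon at (320,219) is also brown.
- **Pin:** the head is at (235,289). The plain post at (400,287) is at the rail's other end.

I'll check these in close crops.

```bash
cat > h.py <<'E'
from bench import r
import cv2, numpy as np
from scipy.spatial.transform import Rotation as R
def snap(n,f=None):
    s=r.snapshot(n)
    if f: cv2.imwrite(f"pics/{f}.png",s["pixels"][:,:,::-1])
    return s
def ray(s,u,v,fish=False):
    K=s["camera_matrix"]; x=(u-K[0,2])/K[0,0]; y=(v-K[1,2])/K[1,1]
    if fish:
        t=np.hypot(x,y); d=np.array([x/t*np.sin(t),y/t*np.sin(t),np.cos(t)]) if t>1e-9 else np.array([0,0,1.])
    else: d=np.array([x,y,1.])
    return R.from_euler('xyz',s["orientation"],degrees=True).apply(d)
def onz(s,u,v,z,fish=False):
    d=ray(s,u,v,fish); o=np.array(s["xyz"]); return o+d*(z-o[2])/d[2]
def proj(s,P,fish=False):
    K=s["camera_matrix"]; p=R.from_euler('xyz',s["orientation"],degrees=True).inv().apply(np.array(P,float)-s["xyz"])
    if fish:
        rr=np.hypot(p[0],p[1]); t=np.arctan2(rr,p[2]); x,y=p[0]/rr*t,p[1]/rr*t
    else: x,y=p[0]/p[2],p[1]/p[2]
    return np.array([K[0,2]+K[0,0]*x,K[1,2]+K[1,1]*y])
def crop(s,f,u0,v0,u1,v1,k):
    im=s["pixels"][v0:v1,u0:u1,::-1]; cv2.imwrite(f"pics/{f}.png",cv2.resize(im,None,fx=k,fy=k,interpolation=cv2.INTER_CUBIC))
E
python3 - <<'E'
from h import *
s=snap("top"); crop(s,"c_grater",455,295,520,370,8); crop(s,"c_shelf",220,185,420,305,4)
t=snap("scene"); crop(t,"c_grs",305,110,365,180,8); crop(t,"c_shs",250,165,450,315,4)
im=s["pixels"].astype(int)
hsv=cv2.cvtColor(s["pixels"],cv2.COLOR_RGB2HSV)
m=((hsv[:,:,0]<15)&(hsv[:,:,1]>90)).astype(np.uint8); m[:280]=0;m[380:]=0;m[:,:450]=0;m[:,530:]=0
c=max(cv2.findContours(m,0,2)[0],key=cv2.contourArea); rc=cv2.minAreaRect(c); print(rc)
for p in cv2.boxPoints(rc): print(p,onz(s,*p,150+0))
# shelf corners at 30
for p in [(231,197),(412,195),(416,296),(229,297)]: print(p,onz(s,*p,30))
E
```

```text
((493.09234619140625, 334.23846435546875), (35.22586441040039, 14.512063026428223), 82.87498474121094)
[483.70773 317.66153] [ 433.47113257 -302.44006211  150.        ]
[498.10776 315.86154] [ 436.45553117 -331.58832293  150.        ]
[502.47696 350.8154 ] [ 367.99858945 -333.81262924  150.        ]
[488.07693 352.6154 ] [ 365.05605581 -305.08492161  150.        ]
(231, 197) [733.77767478 244.04601415  30.        ]
(412, 195) [ 726.99009889 -196.2061402    30.        ]
(416, 296) [ 484.68332413 -191.49385879   30.        ]
(229, 297) [491.63973238 244.12946009  30.        ]
```

View pics/c_grater.png

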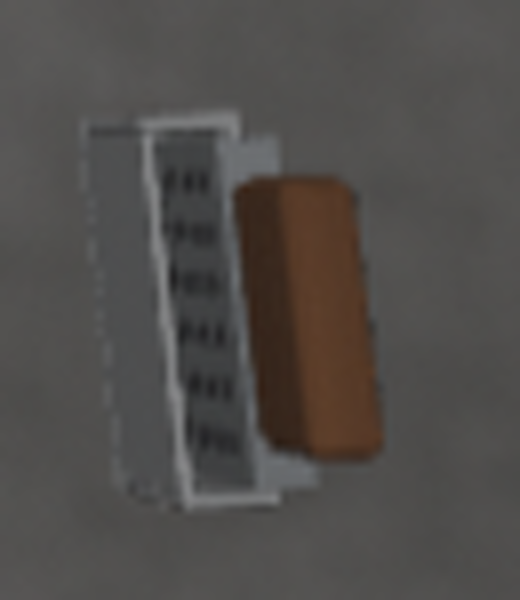

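View pics/c_shelf.png

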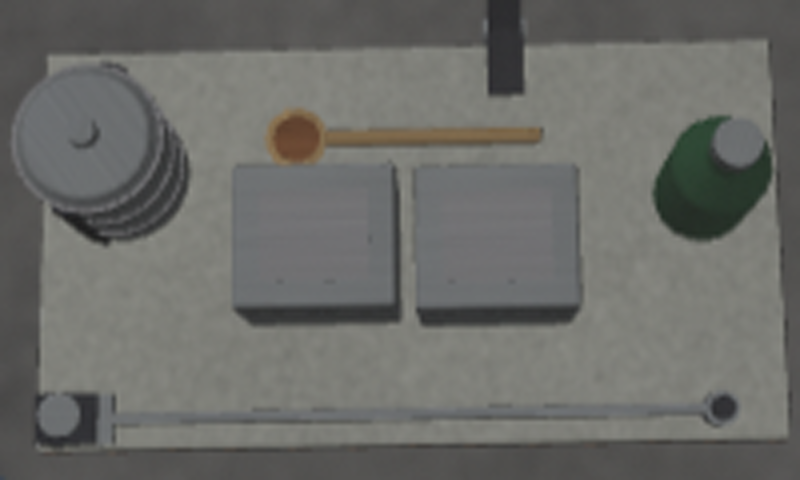

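View pics/c_shs.png

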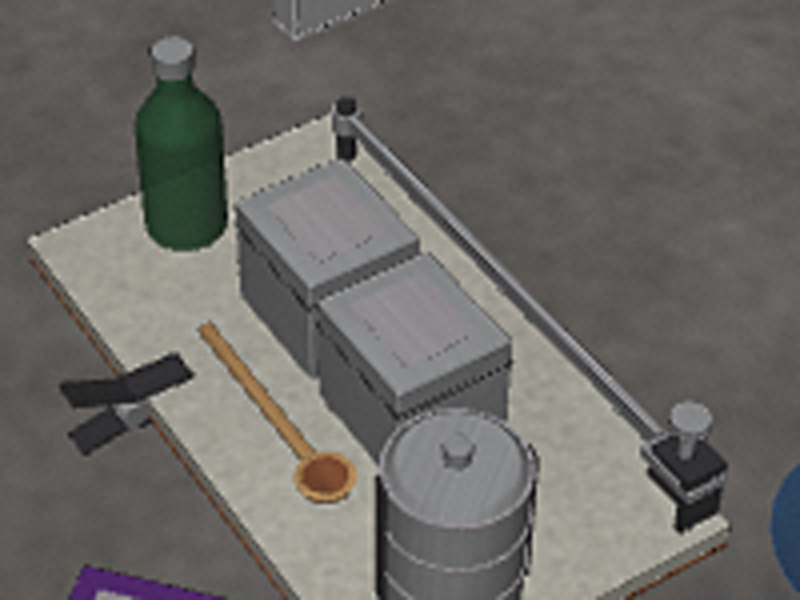

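View pics/c_grs.png

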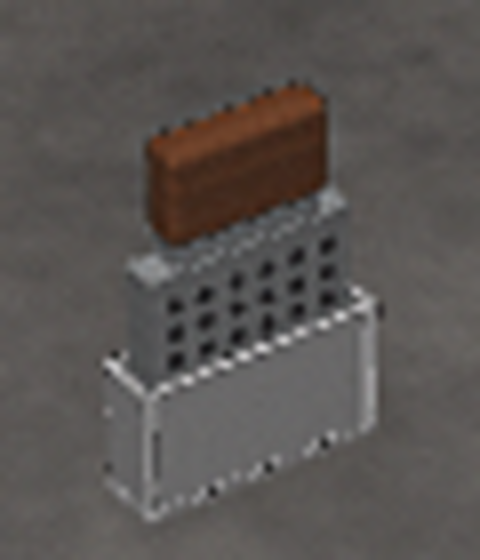

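```bash
cat >> h.py <<'E'
def tri(views):
    A=np.zeros((3,3));b=np.zeros(3)
    for s,u,v in views:
        d=ray(s,u,v);d/=np.linalg.norm(d);M=np.eye(3)-np.outer(d,d);A+=M;b+=M@s["xyz"]
    P=np.linalg.solve(A,b);return P
def c2p(c,o,k): return (c[0]/k-.5+.5/k*1+o[0],c[1]/k-.5+o[1])
E
python3 - <<'E'
from h import *
s=snap("top");t=snap("scene")
print("handle top corners z150")
C=[onz(s,*c2p(c,(455,295),8),150) for c in [(278,178),(352,178),(384,460),(305,455)]]
for c in C:print(c.round(1))
print("mean",np.mean(C,0))
print("stand rim z60")
C=[onz(s,*c2p(c,(455,295),8),60) for c in [(140,122),(238,112),(280,500),(187,505)]]
for c in C:print(c.round(1))
print("mean",np.mean(C,0))
print("scene handle top z150")
C=[onz(t,*c2p(c,(305,110),8),150) for c in [(150,137),(305,86),(327,98),(172,160)]]
for c in C:print(c.round(1))
print("mean",np.mean(C,0))
C=[onz(t,*c2p(c,(305,110),8),60) for c in [(105,358),(150,392),(378,298)]]
print("stand scene",[c.round(1) for c in C], ((C[0]+C[2])/2).round(1))
print("tins top z115: left then right")
for q in ([(234,165),(394,163),(397,303),(234,306)],[(414,164),(576,164),(579,302),(416,305)]):
    C=[onz(s,*c2p(c,(220,185),4),115) for c in q]
    for c in C:print(c.round(1))
    print("mean",np.mean(C,0).round(1))
for q in ([(430,253),(511,343),(397,402),(318,302)],[(340,160),(419,243),(312,293),(236,208)]):
    C=[onz(t,*c2p(c,(250,165),4),115) for c in q]
    print("scene",[c.round(1) for c in C],np.mean(C,0).round(1))
a=c2p((60,414),(220,185),4); b=c2p((692,415),(250,165),4)
print("pin",tri([(s,*a),(t,*b)]), onz(s,*a,108),onz(t,*b,108))
print("shelf scene", [onz(t,*c2p(c,(250,165),4),30).round(1) for c in [(30,240),(335,115),(728,530)]])
print(r.sense()["time"])
E
```

```text
handle top corners z150
[ 435.1 -313.8  150. ]
[ 434.7 -332.3  150. ]
[ 365.7 -333.8  150. ]
[ 367.3 -314.4  150. ]
mean [ 400.67993327 -323.57984489  150.        ]
stand rim z60
[ 450.4 -308.5   60. ]
[ 452.6 -335.8   60. ]
[ 348. -338.   60.]
[ 347.1 -312.7   60. ]
mean [ 399.54193097 -323.74536045   60.        ]
scene handle top z150
[ 428.9 -333.8  150. ]
[ 364.4 -330.8  150. ]
[ 362.  -319.8  150. ]
[ 430.  -316.9  150. ]
mean [ 396.31831617 -325.34339699  150.        ]
stand scene [array([ 450.2, -335.7,   60. ]), array([ 447.2, -308.6,   60. ]), array([ 344.1, -311.4,   60. ])] [ 397.1 -323.6   60. ]
tins top z115: left then right
[641. 118. 115.]
[639.9  29.7 115. ]
[562.4  29.5 115. ]
[562.8 118.1 115. ]
mean [601.5  73.8 115. ]
[639.1  18.7 115. ]
[636.9 -70.2 115. ]
[560.6 -69.  115. ]
[561.   19.2 115. ]
mean [599.4 -25.3 115. ]
scene [array([561. ,  35.3, 115. ]), array([563.8, 122.4, 115. ]), array([644. , 124.6, 115. ]), array([639.5,  33.6, 115. ])] [602.1  78.9 115. ]
scene [array([561.3, -65.3, 115. ]), array([561.7,  24.5, 115. ]), array([638.5,  25.3, 115. ]), array([638.8, -62.9, 115. ])] [600.1 -19.6 115. ]
pin [506.18008098 215.09476578 105.07709635] [506.95670801 213.5792173  108.        ] [507.01579824 217.68917559 108.        ]
shelf scene [array([ 726.7, -191.9,   30. ]), array([ 488.2, -188.9,   30. ]), array([495.3, 249.2,  30. ])]
0.35
```

The measurements agree with each other:
- **Handle:** centre about (398.5,-324), with a 70 x 20 top face and yaw of about 1.7°.
- **Shelf:** centre (609,26), yaw about -0.9°.
- **Gap:** y about 27, x about 600.
- **Pin:** at (506.5,215,~107), which fits the 108 mm expected when raised.

I'll move above the grater for a closer look.

>>> drive_tool:
  moves:
    - [[25, 32, 0], -5]
    - [[50, 64, 0], -10]
    - [[75, 96, 0], -15]
    - [[100, 128, 0], -19]
    - [[125, 160, 0], -19]
    - [[150, 190, 0], -19]
    - [[175, 220, 0], -19]
    - [[187, 237, 0], -19]
  fingers: 60

```text
time: 1.02
tool_pos: [401.0, -321.3, 253.5]
tcp_rot: [-180.0, -0.1, 1.8]
ft_force: [-0.2, 0.2, 0.7]
finger_gap: 59.9
```

```bash
python3 - <<'E'
from h import *
s=snap("wrist","w1"); q=r.sense(); print(q["tool_pos"],q["tcp_rot"],q["time"],s["xyz"],s["orientation"],q["finger_gap"])
E
```

```text
[ 402.10475907 -319.57520077  253.51284675] [-1.7989776e+02 -1.1229277e-01  1.8841808e+00] 1.0667 [ 471.59980517 -318.89667918  374.3312492 ] [ 1.64097509e+02  7.98098494e-02 -8.82949922e+01] 60.05749939177774
```

View pics/w1.png

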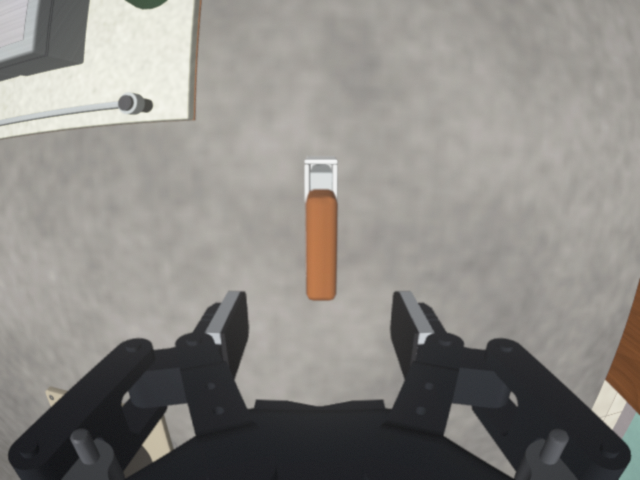

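The wrist view shows the brown handle along columns 306–337, rows 190–300, over its white stand. It's nearly square to the jaws.

```bash
cat >> h.py <<'E'
def handle(s):
    hsv=cv2.cvtColor(s["pixels"],cv2.COLOR_RGB2HSV)
    m=((hsv[:,:,0]<15)&(hsv[:,:,1]>110)).astype(np.uint8);m[:,500:]=0
    c=max(cv2.findContours(m,0,2)[0],key=cv2.contourArea); return c
E
python3 - <<'E'
from h import *
s=snap("wrist"); q=r.sense(); print(q["tool_pos"],q["tcp_rot"],q["time"],s["xyz"],q["qd"].round(2))
c=handle(s); rc=cv2.minAreaRect(c); print(rc)
P=np.array([onz(s,*p[0],150,True)[:2] for p in c],np.float32)
print("onto z150",cv2.minAreaRect(P), P.min(0),P.max(0))
E
```

```text
[ 400.75129906 -321.5962327   253.50038846] [-1.79971034e+02 -5.03634130e-02  1.92075523e+00] 1.1167 [ 472.6446965  -317.22676961  374.3583062 ] [-3.66  0.58 -0.46 -1.69 -0.25 -3.25]
((324.5, 247.0), (108.0, 29.0), 90.0)
onto z150 ((403.52484130859375, -322.16888427734375), (71.83819580078125, 18.425630569458008), 1.5448426008224487) [ 367.4594  -332.16858] [ 439.548   -312.35315]
```

>>> drive_tool:
  moves:
    - [[1, 0, -15], 0]
    - [[2, 1, -30], 0]
    - [[2, 1, -45], 0]
    - [[2, 1, -55], 0]
    - [[2, 1, -60], 0]
    - [[2, 1, -60], 0]
    - [[2, 1, -60], 0]
    - [[2, 1, -60], 0]

```text
time: 1.78
tool_pos: [401.1, -324.0, 194.3]
tcp_rot: [179.9, -0.1, 1.7]
ft_force: [-0.5, -0.7, 0.4]
finger_gap: 59.9
```

```bash
python3 - <<'E'
from h import *
for i in range(2):
    q=r.sense(); s=snap("wrist","w2"); print(q["tool_pos"],q["tcp_rot"],q["time"],s["xyz"],q["qd"].round(2))
    c=handle(s)
    P=np.array([onz(s,*p[0],150,True)[:2] for p in c],np.float32)
    print("onto z150",cv2.minAreaRect(P), P.min(0),P.max(0))
E
```

```text
[ 401.09439942 -323.99863558  194.3447265 ] [ 1.79935891e+02 -5.73534951e-02  1.65101428e+00] 1.7833 [ 471.75133909 -321.58295272  315.11720795] [ 0.18 -0.36 -0.18 -0.04 -0.15 -0.01]
onto z150 ((403.9947814941406, -322.0882568359375), (74.20526123046875, 18.920141220092773), 1.4725663661956787) [ 366.7804 -332.0166] [ 441.18784 -312.1507 ]
[ 401.19473911 -324.00374847  194.45377515] [ 1.79923914e+02 -6.93328073e-02  1.65922205e+00] 1.8333 [ 471.82504876 -321.54127265  315.23271304] [ 0.12 -0.16  0.11 -0.05 -0.03 -0.02]
onto z150 ((404.0584716796875, -322.0824279785156), (74.24132537841797, 18.937055587768555), 1.4993027448654175) [ 366.81027 -332.0463 ] [ 441.21237 -312.13724]
```

View pics/w2.png

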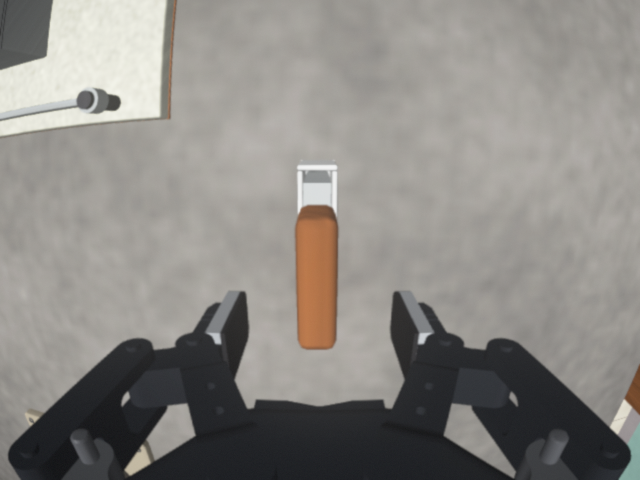

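>>> drive_tool:
  moves:
    - [[0, 1, -12], 0]
    - [[0, 1.5, -24], 0]
    - [[0, 1.5, -36], 0]
    - [[0, 1.5, -48], 0]
    - [[0, 1.5, -56], 0]
    - [[0, 1.5, -61], 0]
    - [[0, 1.5, -61], 0]
    - [[0, 1.5, -61], 0]

```text
time: 2.55
tool_pos: [400.7, -321.8, 132.0]
tcp_rot: [-180.0, 0.0, 1.7]
ft_force: [0.7, 1.0, 1.1]
finger_gap: 60.2
```

>>> drive_tool:
  moves:
    - [[0, 0, 0], 0]
    - [[0, 0, 0], 0]
    - [[0, 0, 0], 0]
    - [[0, 0, 0], 0]
    - [[0, 0, 0], 0]
    - [[0, 0, 0], 0]
    - [[0, 0, 0], 0]
    - [[0, 0, 0], 0]
  fingers: 10
  squeeze: 60

```text
time: 3.22
tool_pos: [401.3, -322.4, 133.1]
tcp_rot: [179.9, -0.1, 1.7]
ft_force: [0.6, 0.2, 5.9]
finger_gap: 19.4
```

```bash
python3 - <<'E'
from h import *
s=snap("wrist","w3"); q=r.sense(); print(q["tool_pos"],q["tcp_rot"],q["ft_force"],q["wrist_torque"],q["time"])
E
```

```text
[ 401.2986533  -322.34308476  133.12135229] [ 1.79931274e+02 -6.39331478e-02  1.67373164e+00] [0.73064109 0.2125015  5.93759633] [-0.11789944 -0.0313324   0.02317106] 3.2667
```

View pics/w3.png

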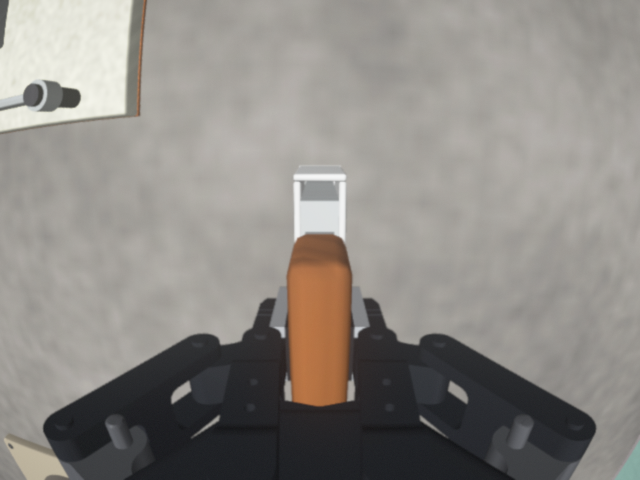

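The handle is held (gap 19.4). Now I'll lift it.

>>> drive_tool:
  moves:
    - [[0, 0, 8], 0]
    - [[0, 0, 20], 0]
    - [[0, 0, 40], 0]
    - [[0, 0, 65], 0]
    - [[0, 0, 95], 0]
    - [[0, 0, 125], 0]
    - [[0, 0, 150], 0]
    - [[0, 0, 155], 0]
  squeeze: 80

```text
time: 3.93
tool_pos: [402.1, -323.0, 293.6]
tcp_rot: [179.7, -0.3, 1.7]
ft_force: [0.6, 0.0, -0.8]
finger_gap: 19.4
```

>>> drive_tool:
  moves:
    - [[10, 15, 0], 0]
    - [[30, 50, 0], 0]
    - [[50, 88, 0], 0]
    - [[70, 126, 0], 0]
    - [[90, 162, 0], -1]
    - [[110, 195, 0], -2]
    - [[128, 222, 0], -2.5]
    - [[135, 235, 0], -2.5]

```text
time: 4.6
tool_pos: [536.9, -82.9, 286.6]
tcp_rot: [-179.9, 0.0, -0.7]
ft_force: [-0.8, -0.2, -1.8]
finger_gap: 19.5
```

```bash
python3 - <<'E'
from h import *
s=snap("wrist","w4"); q=r.sense(); print(q["tool_pos"],q["tcp_rot"],q["ft_force"],q["wrist_torque"],q["time"],q["finger_gap"])
t=snap("scene","s4");crop(t,"s4c",270,90,470,320,3.)
E
```

```text
[537.08743247 -82.05228107 286.46138284] [-1.79863621e+02  4.93361678e-02 -6.06099105e-01] [ 0.26396145  1.89986268 -1.80140704] [0.06479654 0.03704961 0.01276053] 4.65 18.93462453707286
```

View pics/w4.png

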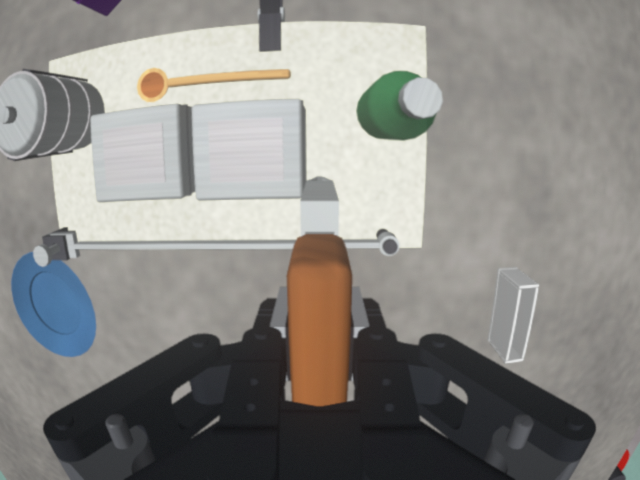

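```bash
python3 -c "
import cv2;i=cv2.imread('pics/s4.png');cv2.imwrite('pics/s4d.png',cv2.resize(i[60:310,240:480],None,fx=2.4,fy=2.4,interpolation=2))"
```

```text
(no output)
```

View pics/s4d.png

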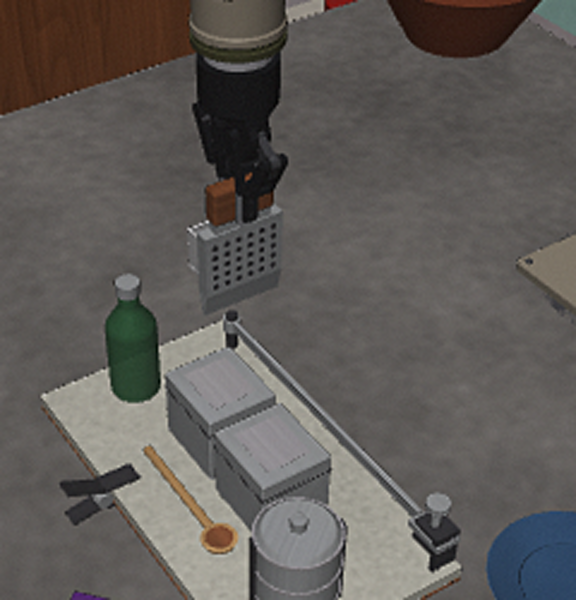

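The grater hangs upright. The gap shows at about (190,150) and the foot end at (320,185). I'll line up in y but stay short in x, so the foot end and the gap are both in the wrist view.

>>> drive_tool:
  moves:
    - [[0, 15, 0], 0]
    - [[0, 40, 0], 0]
    - [[0, 65, 0], 0]
    - [[0, 90, 0], 0]
    - [[0, 106, 0], 0]
    - [[0, 112, 0], 0]
    - [[0, 112, 0], 0]
    - [[0, 112, 0], 0]

```text
time: 5.37
tool_pos: [535.6, 24.1, 287.1]
tcp_rot: [180.0, 0.0, -0.8]
ft_force: [0.1, -0.8, -1.7]
finger_gap: 19.4
```

>>> drive_tool:
  moves:
    - [[0, 0, -5], 0]
    - [[0, 0, -10], 0]
    - [[0, 0, -10], 0]
    - [[0, 0, -10], 0]
    - [[0, 0, -10], 0]
    - [[0, 0, -10], 0]
    - [[0, 0, -10], 0]
    - [[0, 0, -10], 0]

```text
time: 6.03
tool_pos: [535.9, 25.1, 277.5]
tcp_rot: [180.0, -0.0, -0.8]
ft_force: [0.7, -0.4, -1.9]
finger_gap: 18.9
```

```bash
python3 - <<'E'
from h import *
q=r.sense(); s=snap("wrist","w5"); print(q["tool_pos"],q["tcp_rot"],q["ft_force"],q["time"],q["qd"].round(2)); print(s["xyz"],s["orientation"])
crop(s,"w5c",240,60,400,260,3)
t=snap("top","t5");crop(t,"t5c",220,185,420,335,4)
E
```

```text
[535.94846826  25.12538629 277.48979085] [ 1.79998126e+02 -2.02902275e-02 -8.25410058e-01] [ 0.68276635 -0.39179448 -1.87518923] 6.0333 [ 0.13 -0.02  0.08 -0.02  0.01 -0.01]
[606.70224004  24.39014852 398.24178842] [ 1.64041844e+02  4.55198787e-02 -9.09098944e+01]
```

View pics/w5c.png

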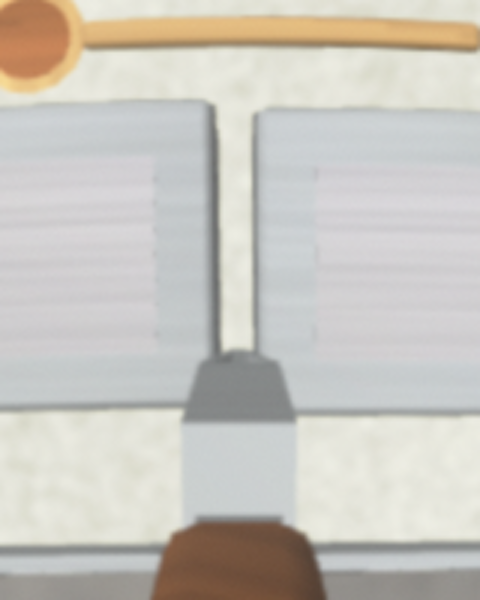

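View pics/t5c.png

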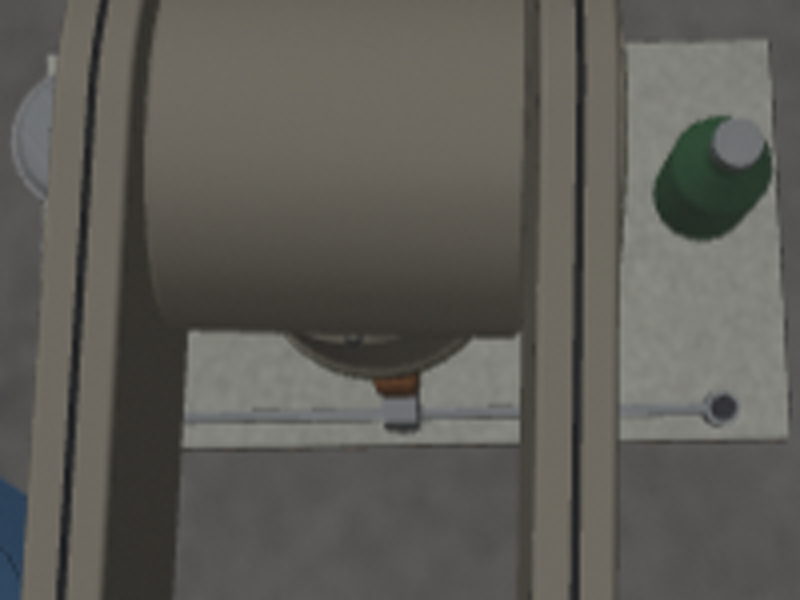

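```bash
python3 - <<'E'
from h import *
s=snap("wrist")
f=lambda c:(c[0]/3-.33+240,c[1]/3-.33+60)
for n,c,z in [("Lrear",(210,104),115),("Lnear",(217,350),115),("Rrear",(257,111),115),("Rnear",(254,350),115),("foot28 L",(182,420),171),("foot28 R",(295,420),171),("body100 L",(184,520),243),("body100R",(295,520),243),("foot0 mid",(240,353),143),("L tin front edge",(100,406),115),("Rtin front",(400,410),115),("Ltin rear",(150,101),115),("Rtin rear",(350,110),115)]:
    print(n,onz(s,*f(c),z,True).round(1))
E
```

```text
Lrear [639.8  31.2 115. ]
Lnear [577.1  30.6 115. ]
Rrear [637.8  19.5 115. ]
Rnear [576.9  21.2 115. ]
foot28 L [568.5  36.9 171. ]
foot28 R [568.2  13.5 171. ]
body100 L [566.  33. 243.]
body100R [565.8  17.1 243. ]
foot0 mid [579.2  24.7 143. ]
L tin front edge [563.3  61.  115. ]
Rtin front [561.1 -16.4 115. ]
Ltin rear [641.1  46.2 115. ]
Rtin rear [638.1  -3.7 115. ]
```

The grater's centre plane is at y of about 25.3, and the gap (10–11 mm wide) is centred at y of about 25.6 with matching yaw. Next I'll move in x over the tins' centre, then descend to just above them.

>>> drive_tool:
  moves:
    - [[12, 0.3, 0], 0]
    - [[30, 0.3, 0], 0]
    - [[46, 0.3, 0], 0]
    - [[58, 0.3, 0], 0]
    - [[64.5, 0.3, 0], 0]
    - [[64.5, 0.3, 0], 0]
    - [[64.5, 0.3, 0], 0]
    - [[64.5, 0.3, 0], 0]

```text
time: 6.85
tool_pos: [599.8, 25.5, 277.2]
tcp_rot: [-180.0, 0.0, -0.8]
ft_force: [0.3, 0.4, -1.5]
finger_gap: 19.1
```

>>> drive_tool:
  moves:
    - [[0, 0, -5], 0]
    - [[0, 0, -12], 0]
    - [[0, 0, -18], 0]
    - [[0, 0, -22], 0]
    - [[0, 0, -24], 0]
    - [[0, 0, -24], 0]
    - [[0, 0, -24], 0]
    - [[0, 0, -24], 0]

```text
time: 7.52
tool_pos: [600.5, 25.4, 253.6]
tcp_rot: [-180.0, -0.0, -0.8]
ft_force: [-0.3, 0.4, -0.9]
finger_gap: 19.3
```

```bash
python3 - <<'E'
from h import *
q=r.sense(); s=snap("wrist","w6"); print(q["tool_pos"],q["tcp_rot"],q["ft_force"],q["wrist_torque"],q["time"])
crop(s,"w6c",220,80,420,280,3)
t=snap("scene"); crop(t,"s6c",270,120,410,300,4)
E
```

```text
[600.50181986  25.42963677 253.62592267] [-1.79999025e+02 -2.90794753e-02 -8.28015708e-01] [-0.34913757  0.39510955 -0.9415052 ] [-0.02047459 -0.02632716  0.00937952] 7.5167
```

View pics/w6c.png

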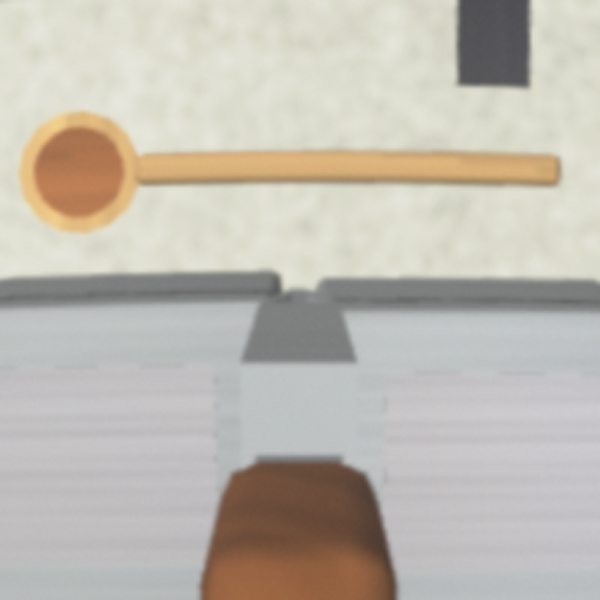

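```bash
python3 -c "
import cv2;i=cv2.imread('pics/s6c.png');print(i.shape);cv2.imwrite('pics/s6d.png',i[100:680])"
```

```text
(720, 560, 3)
```

View pics/s6d.png

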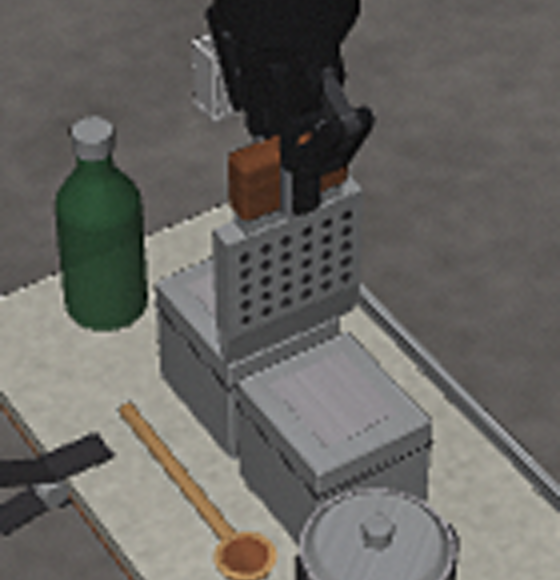

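The foot tip (300,295 in the crop) sits mid-gap (280–318), so I'll press down in stages.

>>> drive_tool:
  moves:
    - [[0, 0, -4], 0]
    - [[0, 0, -8], 0]
    - [[0, 0, -12], 0]
    - [[0, 0, -16], 0]
    - [[0, 0, -20], 0]
    - [[0, 0, -24], 0]
    - [[0, 0, -27], 0]
    - [[0, 0, -30], 0]

```text
time: 8.28
tool_pos: [601.0, 25.3, 224.5]
tcp_rot: [180.0, -0.1, -0.8]
ft_force: [-0.6, 0.6, 9.0]
finger_gap: 19.2
```

>>> drive_tool:
  moves:
    - [[0, 0, -3], 0]
    - [[0, 0, -6], 0]
    - [[0, 0, -9], 0]
    - [[0, 0, -12], 0]
    - [[0, 0, -15], 0]
    - [[0, 0, -18], 0]
    - [[0, 0, -21], 0]
    - [[0, 0, -24], 0]

```text
time: 8.95
tool_pos: [600.5, 25.3, 199.2]
tcp_rot: [180.0, -0.0, -0.8]
ft_force: [-0.5, -1.3, 3.6]
finger_gap: 19.4
```

```bash
python3 - <<'E'
from h import *
q=r.sense(); s=snap("wrist","w7"); print(q["tool_pos"],q["tcp_rot"],q["ft_force"],q["wrist_torque"],q["time"])
crop(s,"w7c",220,80,420,280,3)
E
```

```text
[600.47061952  25.31549158 199.19894029] [ 1.79993644e+02 -2.25678699e-02 -8.36339175e-01] [-0.51819244 -1.32510872  3.60454194] [-0.20025151 -0.07085187  0.02436409] 8.95
```

View pics/w7c.png

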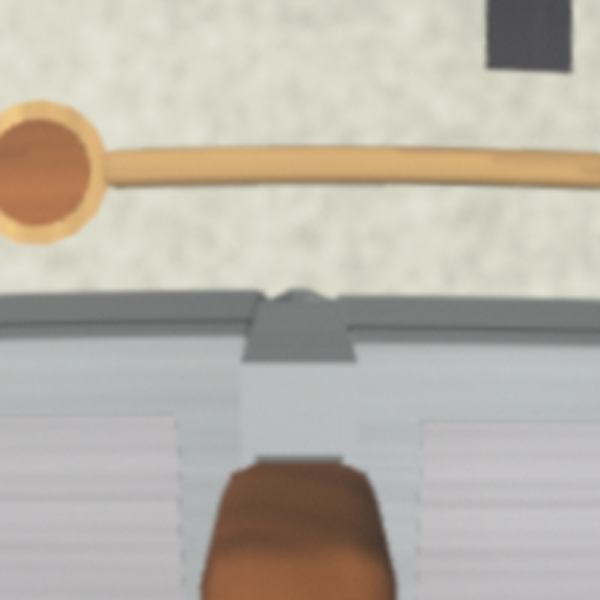

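The wedge has spread the tins at about 9 N. I'll carry on down until it bottoms out.

>>> drive_tool:
  moves:
    - [[0, 0, -5], 0]
    - [[0, 0, -10], 0]
    - [[0, 0, -15], 0]
    - [[0, 0, -20], 0]
    - [[0, 0, -25], 0]
    - [[0, 0, -29], 0]
    - [[0, 0, -31], 0]
    - [[0, 0, -32], 0]

```text
time: 9.67
tool_pos: [600.0, 25.3, 166.6]
tcp_rot: [180.0, 0.1, -0.8]
ft_force: [-2.0, -2.4, 2.7]
finger_gap: 19.2
```

>>> drive_tool:
  moves:
    - [[0, 0, -0.5], 0]
    - [[0, 0, -1], 0]
    - [[0, 0, -1.5], 0]
    - [[0, 0, -2], 0]
    - [[0, 0, -2.5], 0]
    - [[0, 0, -3], 0]
    - [[0, 0, -3.5], 0]
    - [[0, 0, -4], 0]

```text
time: 10.33
tool_pos: [600.5, 25.3, 163.4]
tcp_rot: [180.0, -0.0, -0.8]
ft_force: [-0.4, -3.3, 1.8]
finger_gap: 19.3
```

Not on the board yet. I'll keep going gently.

>>> drive_tool:
  moves:
    - [[0, 0, -0.5], 0]
    - [[0, 0, -1], 0]
    - [[0, 0, -1.5], 0]
    - [[0, 0, -2], 0]
    - [[0, 0, -2], 0]
    - [[0, 0, -2], 0]
    - [[0, 0, -2], 0]
    - [[0, 0, -2], 0]

```text
time: 11.0
tool_pos: [600.4, 25.4, 161.2]
tcp_rot: [180.0, -0.0, -0.8]
ft_force: [1.5, -3.8, 0.3]
finger_gap: 18.8
```

>>> drive_tool:
  moves:
    - [[0, 0, -0.5], 0]
    - [[0, 0, -1], 0]
    - [[0, 0, -1.5], 0]
    - [[0, 0, -2], 0]
    - [[0, 0, -2.5], 0]
    - [[0, 0, -2.5], 0]
    - [[0, 0, -2.5], 0]
    - [[0, 0, -2.5], 0]

```text
time: 11.67
tool_pos: [600.3, 25.4, 159.2]
tcp_rot: [180.0, 0.0, -0.8]
ft_force: [-2.1, -3.6, 5.3]
finger_gap: 19.6
```

>>> drive_tool:
  moves:
    - [[0, 0, -0.5], 0]
    - [[0, 0, -1], 0]
    - [[0, 0, -1.5], 0]
    - [[0, 0, -1.5], 0]
    - [[0, 0, -1.5], 0]
    - [[0, 0, -1.5], 0]
    - [[0, 0, -1.5], 0]
    - [[0, 0, -1.5], 0]

```text
time: 12.33
tool_pos: [600.5, 25.5, 159.2]
tcp_rot: [180.0, -0.1, -0.8]
ft_force: [-5.1, -3.6, 13.5]
finger_gap: 19.0
```

```bash
python3 - <<'E'
from h import *
q=r.sense(); s=snap("wrist","w8"); print(q["tool_pos"],q["tcp_rot"],q["ft_force"],q["wrist_torque"],q["time"])
crop(s,"w8c",220,80,420,280,3)
t=snap("scene"); crop(t,"s8c",280,170,420,300,5)
E
```

```text
[600.54978133  25.45381943 159.2091166 ] [ 1.79992291e+02 -5.23118705e-02 -8.18857184e-01] [-5.10642289 -3.56137845 13.45421909] [-0.78611006  1.16164879  0.02001082] 12.3333
```

View pics/s8c.png

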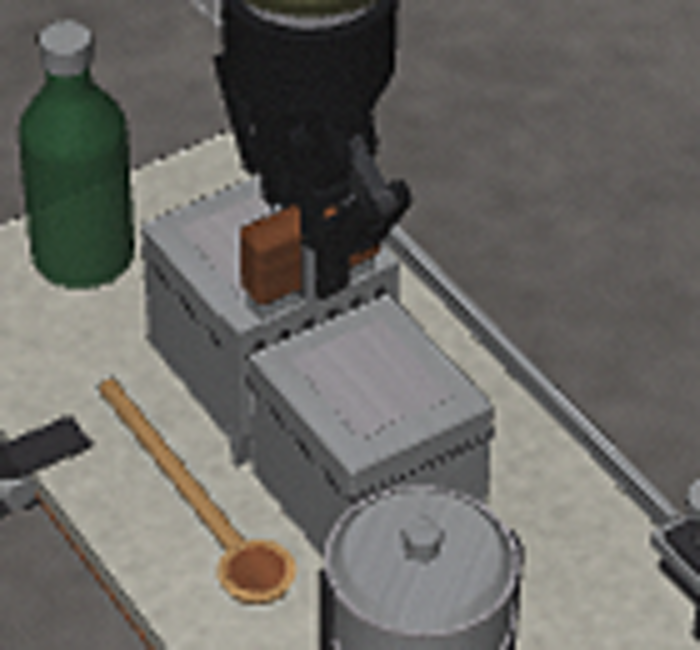

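View pics/w8c.png

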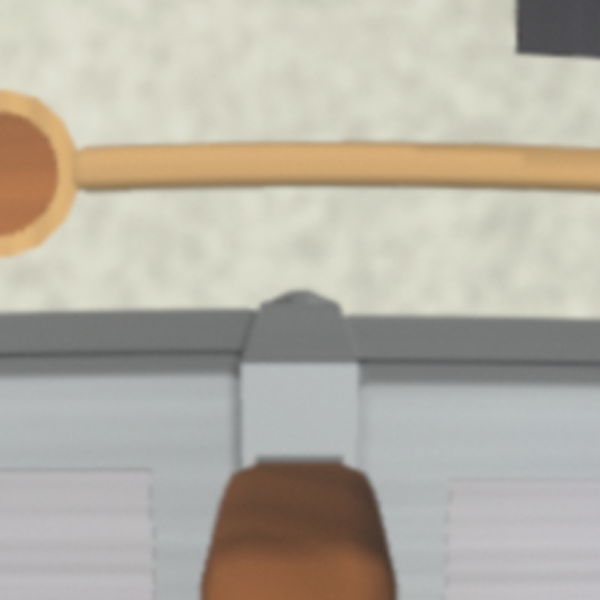

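The z reading has stopped at 159.2 while the force rose to 13.5 N, so the grater is on the board with the tins snug on both sides. I'll unload, open the fingers and retreat upward.

>>> drive_tool:
  moves:
    - [[0, 0, 0.5], 0]
    - [[0, 0, 1], 0]
    - [[0, 0, 1], 0]
    - [[0, 0, 1], 0]
    - [[0, 0, 1], 0]
    - [[0, 0, 1], 0]
    - [[0, 0, 1], 0]
    - [[0, 0, 1], 0]

```text
time: 13.1
tool_pos: [600.4, 25.5, 159.2]
tcp_rot: [180.0, -0.0, -0.8]
ft_force: [-2.5, -4.4, 8.4]
finger_gap: 19.2
```

>>> drive_tool:
  moves:
    - [[0, 0, 0], 0]
    - [[0, 0, 0], 0]
    - [[0, 0, 0], 0]
    - [[0, 0, 0], 0]
    - [[0, 0, 0], 0]
    - [[0, 0, 0], 0]
    - [[0, 0, 0], 0]
    - [[0, 0, 0], 0]
  fingers: 50

```text
time: 13.77
tool_pos: [600.3, 25.5, 158.2]
tcp_rot: [-180.0, 0.0, -0.8]
ft_force: [0.7, 0.6, -0.1]
finger_gap: 49.7
```

>>> drive_tool:
  moves:
    - [[0, 0, 5], 0]
    - [[0, 0, 15], 0]
    - [[0, 0, 30], 0]
    - [[0, 0, 50], 0]
    - [[0, 0, 75], 0]
    - [[0, 0, 100], 0]
    - [[0, 0, 115], 0]
    - [[0, 0, 120], 0]

```text
time: 14.43
tool_pos: [601.9, 25.4, 283.5]
tcp_rot: [180.0, -0.4, -0.8]
ft_force: [-0.0, 0.0, 0.2]
finger_gap: 50.3
```

Now the pin. I'll stand off to look first, with the fingers closed.

>>> drive_tool:
  moves:
    - [[-15, 20, 0], 0]
    - [[-35, 50, 0], 0]
    - [[-55, 85, 0], 0]
    - [[-75, 118, 0], 0]
    - [[-95, 150, 0], 0]
    - [[-112, 176, 0], 0]
    - [[-120, 190, 0], 0]
    - [[-120, 190, 0], 0]
  fingers: 0

```text
time: 15.1
tool_pos: [478.3, 218.2, 278.2]
tcp_rot: [-179.9, 0.0, -0.6]
ft_force: [-0.6, -0.3, -1.2]
finger_gap: 0.2
```

>>> drive_tool:
  moves:
    - [[0, 0, -10], 0]
    - [[0, 0, -25], 0]
    - [[0, 0, -40], 0]
    - [[0, 0, -50], 0]
    - [[0, 0, -55], 0]
    - [[0, 0, -55], 0]
    - [[0, 0, -55], 0]
    - [[0, 0, -55], 0]

```text
time: 15.77
tool_pos: [481.0, 215.3, 224.1]
tcp_rot: [-180.0, -0.1, -0.9]
ft_force: [-0.3, -0.4, 0.4]
finger_gap: 0.0
```

```bash
python3 - <<'E'
from h import *
q=r.sense(); s=snap("wrist","w9"); print(q["tool_pos"],q["tcp_rot"],q["ft_force"],q["time"]); print(s["xyz"],s["orientation"])
t=snap("scene"); crop(t,"s9c",270,150,450,310,4)
E
```

```text
[480.96099183 215.27378048 224.12605018] [-1.79980466e+02 -6.84553501e-02 -8.53607963e-01] [-0.32344356 -0.44135141  0.36458933] 15.7667
[551.61680095 214.46286837 344.92789742] [ 1.64088893e+02  6.76809178e-02 -9.09394707e+01]
```

View pics/w9.png

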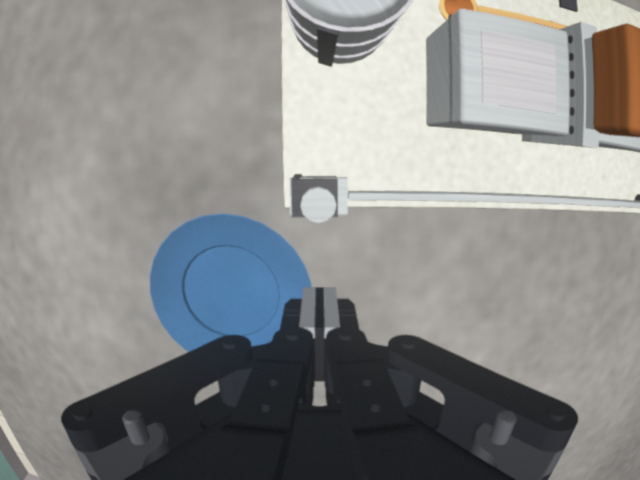

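View pics/s9c.png

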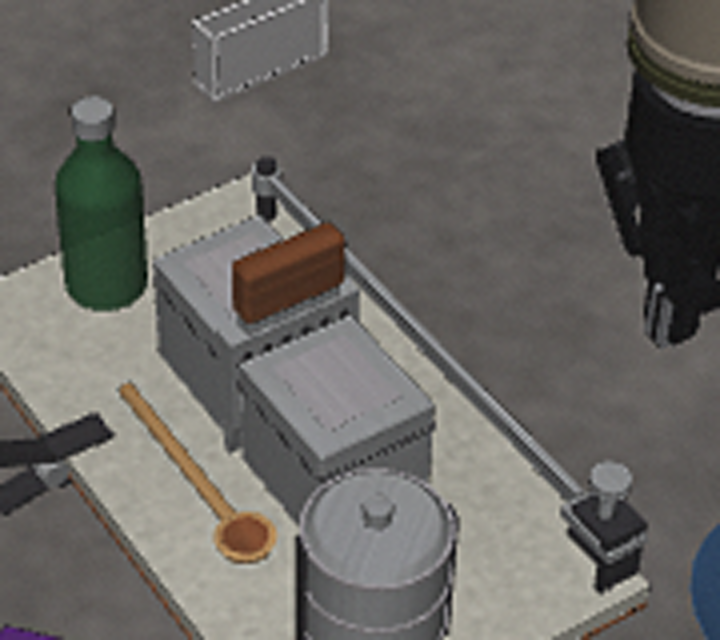

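The grater stands upright between the tins. The pin head is at (319,204) in the wrist view, so I'll measure it.

```bash
python3 - <<'E'
from h import *
s=snap("wrist"); g=cv2.cvtColor(s["pixels"],cv2.COLOR_RGB2GRAY)
c=cv2.HoughCircles(cv2.medianBlur(g[160:250,270:370],3),cv2.HOUGH_GRADIENT,1,50,param1=80,param2=12,minRadius=13,maxRadius=24)
print(c)
for u,v,rr in c[0]: print(onz(s,u+270,v+160,108,True),onz(s,u+270-rr,v+160,108,True)[1]-onz(s,u+270+rr,v+160,108,True)[1])
E
```

```text
[[[48.5 45.5 18.2]]]
[508.03062218 216.10075136 108.        ] 23.59586529903612
```

Pin head at (508.0,216.1) with a diameter of 23.6 against 24 expected, which agrees with the earlier estimate. I'll go above it and descend to just short of contact.

>>> drive_tool:
  moves:
    - [[10, 0.5, 0], 0]
    - [[20, 0.5, -10], 0]
    - [[27.5, 0.5, -25], 0]
    - [[27.5, 0.5, -42], 0]
    - [[27.5, 0.5, -59], 0]
    - [[27.5, 0.5, -72], 0]
    - [[27.5, 0.5, -80], 0]
    - [[27.5, 0.5, -83], 0]

```text
time: 16.58
tool_pos: [507.1, 215.8, 138.9]
tcp_rot: [180.0, 0.1, -0.8]
ft_force: [0.0, 0.3, -0.1]
finger_gap: 0.1
```

>>> drive_tool:
  moves:
    - [[0, 0, 0], 0]
    - [[0, 0, -2], 0]
    - [[0, 0, -4], 0]
    - [[0, 0, -6], 0]
    - [[0, 0, -8], 0]
    - [[0, 0, -10], 0]
    - [[0, 0, -12], 0]
    - [[0, 0, -14], 0]

```text
time: 17.25
tool_pos: [507.9, 216.0, 126.4]
tcp_rot: [-180.0, -0.0, -0.8]
ft_force: [-1.4, 0.2, 5.0]
finger_gap: -0.2
```

```bash
python3 - <<'E'
from h import *
q=r.sense(); s=snap("wrist","w10"); print(q["tool_pos"],q["ft_force"],q["time"])
t=snap("scene"); crop(t,"s10c",370,220,470,310,6)
E
```

```text
[507.89824926 215.96475769 126.35067153] [-1.43059695  0.19441544  4.97734005] 17.25
```

View pics/s10c.png

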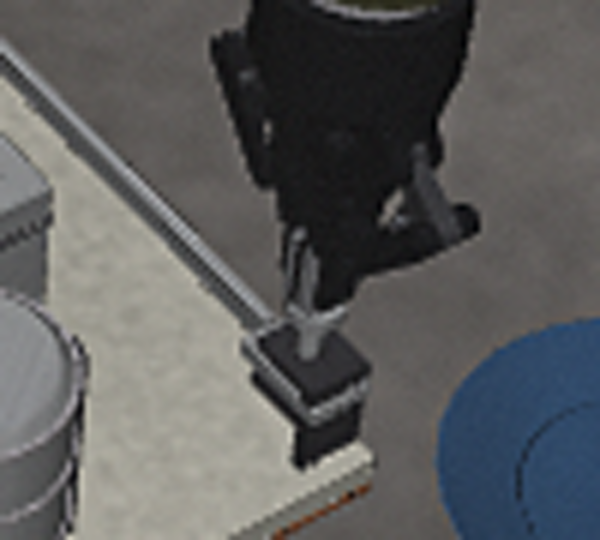

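The fingertips are on the head and the pin is moving at about 5 N. Next I'll push to 106 mm (fully home).

>>> drive_tool:
  moves:
    - [[0, 0, -3], 0]
    - [[0, 0, -6], 0]
    - [[0, 0, -9], 0]
    - [[0, 0, -12], 0]
    - [[0, 0, -15], 0]
    - [[0, 0, -17], 0]
    - [[0, 0, -19], 0]
    - [[0, 0, -20], 0]

```text
time: 18.02
tool_pos: [508.0, 216.0, 106.1]
tcp_rot: [-180.0, -0.0, -0.8]
ft_force: [-0.8, -0.6, 4.8]
finger_gap: 0.2
```

>>> drive_tool:
  moves:
    - [[0, 0, -0.5], 0]
    - [[0, 0, -1], 0]
    - [[0, 0, -1.5], 0]
    - [[0, 0, -2], 0]
    - [[0, 0, -2], 0]
    - [[0, 0, -2], 0]
    - [[0, 0, -2], 0]
    - [[0, 0, -2], 0]

```text
time: 18.68
tool_pos: [508.1, 216.0, 105.9]
tcp_rot: [-180.0, -0.0, -0.8]
ft_force: [-7.4, -1.4, 18.4]
finger_gap: -0.2
```

The pin has stopped at 105.9 (106 expected) with 18 N showing, so it's on a hard stop. I'll retreat and check.

>>> drive_tool:
  moves:
    - [[0, 0, -1], 0]
    - [[0, 0, -1], 0]
    - [[0, 0, -1], 0]
    - [[0, 0, 5], 0]
    - [[0, 0, 20], 0]
    - [[0, 0, 45], 0]
    - [[0, 0, 70], 0]
    - [[0, 0, 95], 0]

```text
time: 19.35
tool_pos: [507.2, 215.7, 199.2]
tcp_rot: [180.0, 0.1, -0.8]
ft_force: [0.3, 0.5, -0.2]
finger_gap: 0.2
```

>>> drive_tool:
  moves:
    - [[-20, 0, 20], 0]
    - [[-50, 0, 40], 0]
    - [[-80, 0, 60], 0]
    - [[-105, 0, 70], 0]
    - [[-120, 0, 70], 0]
    - [[-120, 0, 70], 0]
    - [[-120, 0, 70], 0]
    - [[-120, 0, 70], 0]

```text
time: 20.02
tool_pos: [388.2, 215.8, 268.6]
tcp_rot: [180.0, 0.0, -0.8]
ft_force: [0.9, -0.6, -0.4]
finger_gap: 0.3
```

```bash
python3 - <<'E'
from h import *
q=r.sense(); s=snap("wrist","w11"); print(q["tool_pos"],q["ft_force"],q["time"])
t=snap("scene"); crop(t,"s11c",255,165,450,315,4)
u=snap("top"); crop(u,"t11c",180,150,420,320,3.3.__int__())
E
```

```text
[388.20965251 215.81781742 268.59812149] [ 0.87642287 -0.61095155 -0.41687953] 20.0167
```

View pics/s11c.png

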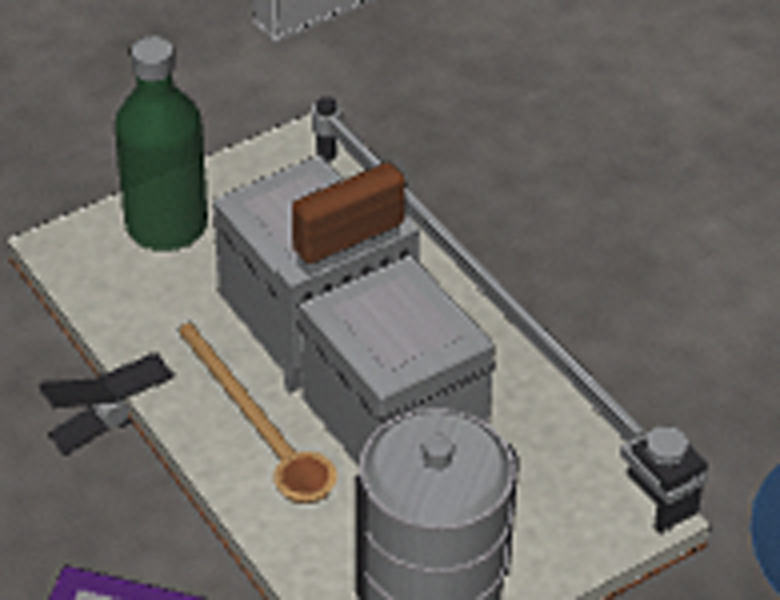

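View pics/t11c.png

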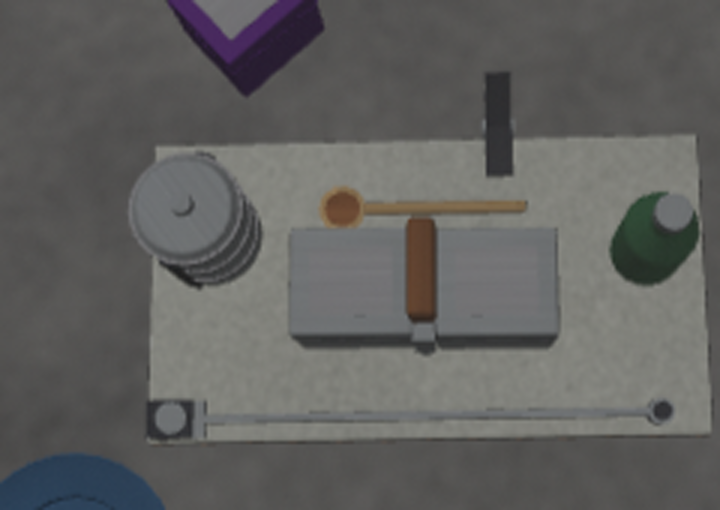

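View pics/w11.png

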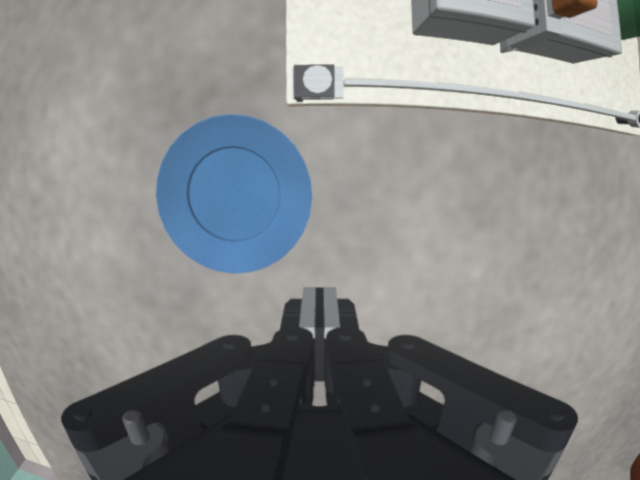

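The pin head sits flat on the fork (scene crop 668,443). The grater stands upright between two level tins, and nothing else has moved. The grater's 26 mm stop-height difference (133.1 to 159.2) fits a 4 mm stand floor and the 30 mm board. Handing in.

```bash
python3 -c "
from bench import r
print(r.hand_in())"
```

```text
the job is handed in; nothing more can be done
None
```

The grater is standing upright on the shelf board between the two tins, and the guard rail pin is pushed fully home. I did them in that order and handed the job in at about 20 s, with the arm clear of everything.

- **Grater:** the wedge spread the tins at about 9 N. It stopped firmly at TCP z 159.2 mm, where the force rose to 13.5 N. That stop height fits the 30 mm board only if the stand has a 4 mm floor, which I assumed and did not measure. In the last pictures it stands upright with both tins level against it. The fingers stayed about 20 mm above the tins.
- **Pin:** it moved at about 5 N and stopped at TCP z 105.9 mm (106 expected) with 18 N showing. The last pictures show the head flat on the fork.
- **Bystanders:** the dabba stack, bottle, plate and spoon look unmoved in the last pictures.
- **Disagreement:** the scene and top cameras differed by up to about 5 mm sideways, so I used the wrist camera for the final alignment at the gap and the pin. No check failed.

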